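# Shut the empty place of the filtration unit and set its vacuum

### The job

Two filter funnels stand on the three-place filtration unit and one place is empty, so the pump only sucks air in through that place. Swing the valve lever of the empty place fully shut, until it lies along the unit, and turn the vacuum knob so that its white pointer stands at the long mark of the scale. Leave the valves of the two funnels open and the funnels standing undisturbed in their seats.

Things in the scene. Friction and masses are not known exactly. Their poses are not given: they have to be found in the camera images.
- unit: filtration unit with built-in pump, fixed: white housing 150 (x) x 366 (y) mm, deck at z = 62. Origin: centre of underside; front is -x, left +y. On the deck (unit frame, mm): three funnel seats at x = 38, y = 120 / 35 / -50 (left / middle / right); a lever valve before each at x = -36, same y; a knob at x = -28, y = -137; a flat gauge behind the knob
- seat_left (a point): centre of the left place's seat floor (66 mm above the table): a steel cup 67 mm across with a 6 mm high rim. A funnel stands in it, or it is empty but for the flat perforated support screen (disc 53 x 4 mm); axes as the unit's
- seat_middle (a point): centre of the middle place's seat floor (66 mm above the table): a steel cup 67 mm across with a 6 mm high rim. A funnel stands in it, or it is empty but for the flat perforated support screen (disc 53 x 4 mm); axes as the unit's
- seat_right (a point): centre of the right place's seat floor (66 mm above the table): a steel cup 67 mm across with a 6 mm high rim. A funnel stands in it, or it is empty but for the flat perforated support screen (disc 53 x 4 mm); axes as the unit's
- valve_left (a joint): angle of the left place's valve lever, rad: 0 = shut (lever lies along the unit, its end pointing to the unit's left, +y), 1.571 = fully open (lever points straight out to the front, the unit's -x). Seen from above it shuts clockwise; stops at both ends; stays where it is left
- pivot_left (a point): on the vertical axis of the left valve lever, at the mid-height of the lever (87.5 mm above the table). The lever reaches 60 mm from this axis; its black grip is 13 mm wide, 9 mm thick and runs from 24 to 60 mm
- lever_left (a point): point in the middle of the left lever's black grip, 45 mm from the pivot axis; its own +y points along the lever to its end
- valve_middle (a joint): angle of the middle place's valve lever, rad: 0 = shut (lever lies along the unit, its end pointing to the unit's left, +y), 1.571 = fully open (lever points straight out to the front, the unit's -x). Seen from above it shuts clockwise; stops at both ends; stays where it is left
- pivot_middle (a point): on the vertical axis of the middle valve lever, at the mid-height of the lever (87.5 mm above the table). The lever reaches 60 mm from this axis; its black grip is 13 mm wide, 9 mm thick and runs from 24 to 60 mm
- lever_middle (a point): point in the middle of the middle lever's black grip, 45 mm from the pivot axis; its own +y points along the lever to its end
- valve_right (a joint): angle of the right place's valve lever, rad: 0 = shut (lever lies along the unit, its end pointing to the unit's left, +y), 1.571 = fully open (lever points straight out to the front, the unit's -x). Seen from above it shuts clockwise; stops at both ends; stays where it is left
- pivot_right (a point): on the vertical axis of the right valve lever, at the mid-height of the lever (87.5 mm above the table). The lever reaches 60 mm from this axis; its black grip is 13 mm wide, 9 mm thick and runs from 24 to 60 mm
- lever_right (a point): point in the middle of the right lever's black grip, 45 mm from the pivot axis; its own +y points along the lever to its end
- vacuum_knob (a joint): angle of the vacuum knob, rad: 0 to 4.712, grows clockwise seen from above. The scale has 11 marks, 0.471 rad apart, the first at 0; the one long thick mark is at 2.83. At 2.356 the pointer points to the unit's +x (away from the front)
- knob_grip (a point): on the vertical axis of the vacuum knob, 88 mm above the table: black bar grip 40 mm long, 13 mm wide, standing from 72 to 96 mm above the table on a round skirt of 49 mm; the point's +x points along the bar to the pointer end (white line)
- funnel_a: steel filter funnel, a straight open cup 51 mm across and 60 mm high with a 55 mm foot, standing loose in one of the three seats; origin: centre of its underside, z up; the two funnels are alike
- funnel_b: steel filter funnel, a straight open cup 51 mm across and 60 mm high with a 55 mm foot, standing loose in one of the three seats; origin: centre of its underside, z up; the two funnels are alike

How it is judged:
At the end, for the whole second after the job is handed in: Lever of the place without a funnel within 0.10 rad of shut; levers of the two funnel places above 1.35 rad; knob within 0.14 rad of the long mark (2.83); both funnels upright (0.08 rad) and within 6 mm of a seat centre; levers, knob and funnels at rest (((horizontal distance between any of funnel_a, funnel_b and seat_left below 0.02 m and value of joint valve_left above 1.35 rad) or (not (horizontal distance between any of funnel_a, funnel_b and seat_left below 0.02 m) and value of joint valve_left below 0.1 rad)) and ((horizontal distance between any of funnel_a, funnel_b and seat_middle below 0.02 m and value of joint valve_middle above 1.35 rad) or (not (horizontal distance between any of funnel_a, funnel_b and seat_middle below 0.02 m) and value of joint valve_middle below 0.1 rad)) and ((horizontal distance between any of funnel_a, funnel_b and seat_right below 0.02 m and value of joint valve_right above 1.35 rad) or (not (horizontal distance between any of funnel_a, funnel_b and seat_right below 0.02 m) and value of joint valve_right below 0.1 rad)) and value of joint vacuum_knob between 2.69 and 2.97 rad and (horizontal distance between funnel_a and seat_left below 0.006 m or horizontal distance between funnel_a and seat_middle below 0.006 m or horizontal distance between funnel_a and seat_right below 0.006 m) and angle between each of funnel_a, funnel_b's own z axis and vertical below 0.08 rad and linear speed of each of funnel_a, funnel_b below 0.02 m/s and (horizontal distance between funnel_b and seat_left below 0.006 m or horizontal distance between funnel_b and seat_middle below 0.006 m or horizontal distance between funnel_b and seat_right below 0.006 m) and velocity of joint vacuum_knob between -0.05 and 0.05 rad/s and velocity of joint valve_left between -0.05 and 0.05 rad/s and velocity of joint valve_middle between -0.05 and 0.05 rad/s and velocity of joint valve_right between -0.05 and 0.05 rad/s); the robot touches nothing.
It fails at once if a funnel is lifted, shifted by more than 12 mm or tipped by more than 0.2 rad (distance of any of funnel_a, funnel_b from where it was at the start of the episode above 0.012 m or angle between any of funnel_a, funnel_b's own z axis and vertical above 0.2 rad).
It also fails if it takes over 48 s, if anything falls off the work surface, if the arm or the gripper's body presses on something with over 40 N, if the wrist force passes 120 N, or if a joint passes its speed limit or range.

### The arm

A 6-joint arm with a two-finger parallel gripper is mounted at the origin on a cart in front of the work surface, level with it; the furniture and walls round the work are solid. World frame = base frame: x ahead of the robot, y to its left, z up, the work surface at z = 0. Lengths are in m, angles in rad, forces in N, time in s.
With the tool pointing down it reaches from about 0.325 to 0.775 m from the base axis. Payload 9.3 kg.
Tool frame: the origin (TCP) lies at the very end of the fingers, on their centre line; the grasp point (between the pads) lies 19 mm behind it; z points along the fingers, y is the line along which they close (so a half turn about z gives the same grasp; the last joint's range is limited). The gripper opens to 85 mm and grips with 20 to 120 N. Pads are 22 mm wide; open, the fingers measure 114 mm over their backs; the gripper's body (76 mm by 85 mm) begins 54 mm behind the grasp point. The pads swing forward as they close: fully open they stand 13 mm farther back than shut.
Start: joints at [1.094, 0.259, 0.021, 1.334, 0, 1.418], TCP at [0.175, 0.521, 0.231] pointing down, gripper open.
Joint ranges: [-3.04, 3.04], [-0.91, 1.82], [-1.04, 1.36], [-1.92, 1.95], [-1.52, 1.45], [-3.14, 3.14]. Speed limits (rad/s): [2.22, 2.22, 2.79, 3.14, 3.14, 3.14].

### API

Orientations are given as [roll, pitch, yaw] about the fixed x, y, z axes, in that order (R = Rz(yaw) Ry(pitch) Rx(roll)).
In Python, from workcell import readout, vision, workorder gives the robot as it stands.
- The arm moves only by the tool servo_tool, never from a script. Its argument "series" is a list of rows, each an object with "delta_pos": the shift along the tool's x, y, z in units of 0.1 m (1.0 is 0.1 m), a list of three; "delta_rot": the turn, a rotation vector about the tool's x, y, z in units of 90 degrees (1.0 is 90 degrees), a list of three; "fingers": the opening, from 0 (shut) to 1 (fully open). A call has 1 to 20 rows; each row shifts and turns the commanded pose from where the row before left it, along the tool's axes as they then stand; what a row does not reach is not made up. A row lasts 1/8 s, in which the tool goes at most 62.5 mm and 10.7 degrees, less where a joint would pass 70% of its speed; a pose out of reach is approached as far as the arm can. A call with a number of a shift or a turn outside -1 to 1 is refused whole. A call with a gripper value outside its range is refused whole. The fingers move at their own pace and stop on an object; the grip force is fixed at half the most. Time passes only in rows, so rows that do not move let the fingers close. It gives the time, the measured TCP pose, the force, the opening and the grip force at its end, in the units of the state.
- readout.get_obs(): the state, without advancing time (a new reading comes with each control period).
- vision.read_camera(name): name is "scene" or "side" or "wrist"; returns a dict with "pixels" (384x512x3 uint8, red, green, blue), "range_z" (384x512 float32, m along the optical axis (not along the pixel's ray), 0 where there is no reading), "vertical_fov" (degrees; the focal length in pixels is half the picture's height over the tangent of half this angle, whatever the lens; pixels are square), "cx", "cy" (the principal point, pixels), "rvec" (rotation vector, rad) and "tvec" (3), from world to camera coordinates, as OpenCV has them. Camera axes: x right, y down, z forward; pixel columns grow to the right and rows downward; lengths in m; the calibration is good to about 2 mm. A picture is of the moment at which its call begins.
- workorder.close_job(): hands the job in; it is judged then, once.
The state is a dict: "time": time; "qpos": joint angles; "qd": joint speeds; "joint_efforts": joint torques, N m; "position": TCP position; "tool_rot": TCP orientation; "contact_force": force on the tool from outside, world axes, zero at the start; "torque": the same for the moment, N m; "width": finger opening in m; "grasp_force": force on a finger pad.
Only numpy, scipy, OpenCV 4.12 (cv2) and the standard library are available. Lean on these libraries where they do the work, as an engineer would, in place of code of your own. Each camera call takes 0.05 s, during which the arm holds its last target. There are 200 camera calls.

## Working session

There is one attempt and no reset: what is moved stays moved. The work goes in short steps, Python scripts to look and compute and a tool call to move; the robot and the scene stay as the last step left them, time stands still between calls to the robot, and variables do not carry over. Pictures are saved under pics/ and viewed, at most 10 in all, crops included, and the job is handed in when it is done.

Besides the shell and the picture viewer there is one more tool, called by a JSON object that holds its "fn" and its "kwargs". servo_tool: Moves the arm, as the interface text tells. Its arguments: {"type":"object","properties":{"series":{"type":"array","items":{"type":"object","properties":{"delta_pos":{"type":"array","items":{"type":"number"}},"delta_rot":{"type":"array","items":{"type":"number"}},"fingers":{"type":"number"}}}}},"required":["series"]}

```bash
mkdir -p pics; cat > h.py <<'E'
import numpy as np, cv2
from workcell import readout, vision, workorder
def cam(n,save=None):
    d=vision.read_camera(n)
    if save: cv2.imwrite(save,d["pixels"][:,:,::-1])
    return d
def world(d):
    z=d["range_z"]; h,w=z.shape
    f=h/2/np.tan(np.radians(d["vertical_fov"])/2)
    u,v=np.meshgrid(np.arange(w),np.arange(h))
    P=np.stack([(u-d["cx"])/f*z,(v-d["cy"])/f*z,z],-1)
    R=cv2.Rodrigues(np.array(d["rvec"],float))[0]
    return (P-np.array(d["tvec"]).ravel())@R
def proj(d,X):
    h=d["range_z"].shape[0]; f=h/2/np.tan(np.radians(d["vertical_fov"])/2)
    K=np.array([[f,0,d["cx"]],[0,f,d["cy"]],[0,0,1.]])
    return cv2.projectPoints(np.array(X,float).reshape(-1,1,3),np.array(d["rvec"],float),np.array(d["tvec"],float),K,None)[0][:,0]
E
python3 - <<'E'
from h import *
o=readout.get_obs(); print(o)
ims=[]
for n in ["scene","side"]:
    d=cam(n); ims.append(d["pixels"]); np.savez(n+".npz",**d); W=world(d); print(n,d["tvec"],d["vertical_fov"],(d["range_z"]>0).mean())
    for nm,zr in (("deck",(.058,.066)),):
        m=(d["range_z"]>0)&(W[...,2]>zr[0])&(W[...,2]<zr[1])&(W[...,0]>.2)&(W[...,0]<.9)&(abs(W[...,1])<.6)&(d["pixels"].min(-1)>150)
        p=W[m][:,:2].astype(np.float32); print(m.sum(), cv2.minAreaRect(p) if len(p)>5 else None)
    cv2.imwrite(f"pics/{n}.png",d["pixels"][:,:,::-1])
E
```

```text
{'time': 0.0, 'qpos': array([1.09440610e+00, 2.59202900e-01, 2.07623587e-02, 1.33370311e+00,
       1.76944002e-05, 1.41819571e+00]), 'qd': array([ 8.21777176e-05, -4.58309277e-04,  7.27562901e-05,  1.98252055e-03,
        1.12854245e-03, -2.26810013e-03]), 'joint_efforts': array([-1.92246698e-03, -5.55639482e+01,  3.44531536e+01,  1.36981157e-02,
       -1.77690767e-04, -6.04010495e-06]), 'position': array([0.17485895, 0.52116891, 0.23066059]), 'tool_rot': array([-3.14026367e+00, -2.22294543e-04,  2.81780289e+00]), 'contact_force': array([-1.14332763,  0.11437268,  0.4541678 ]), 'torque': array([-0.00174526, -0.04152718, -0.00418969]), 'grasp_force': 0.0, 'width': 0.0857446903075056}
scene [-0.44299775  0.23314407  0.51593358] 51.07537506637556 0.9959716796875
855 ((0.6748795509338379, 0.10305917263031006), (0.40339022874832153, 0.9956580996513367), 1.3220791816711426)
side [-0.56283134  0.03990013  0.98860519] 45.36380377938859 0.9964345296223959
3109 ((0.6836365461349487, 0.058239489793777466), (0.40912050008773804, 0.9133093357086182), 1.057725429534912)
```

View pics/scene.png

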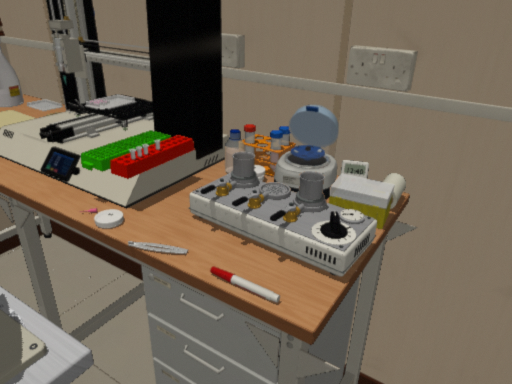

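View pics/side.png

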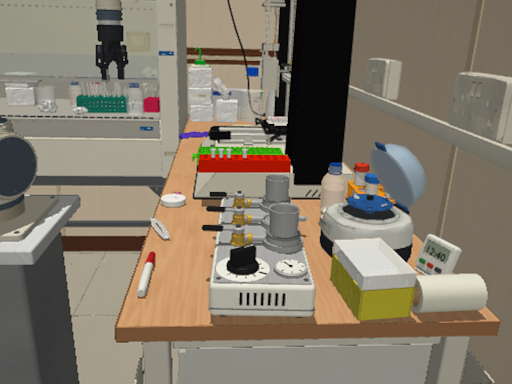

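The scene view shows funnels at the left place (243,165) and the right place (311,187). The middle seat (274,190) is empty, all three levers point to the front, and the knob is at (334,225). Next I'll measure the unit's pose.

```bash
python3 - <<'E'
from h import *
from scipy.optimize import least_squares
rois={"scene":(185,140,380,270),"side":(200,170,320,312)}
for n,(x0,y0,x1,y1) in rois.items():
    d=dict(np.load(n+".npz")); W=world(d); px=d["pixels"].astype(int)
    R=np.zeros(px.shape[:2],bool); R[y0:y1,x0:x1]=1; R&=d["range_z"]>0
    m=R&(W[...,2]>.058)&(W[...,2]<.068)&(W[...,0]>.2)
    m=cv2.morphologyEx(m.astype(np.uint8),cv2.MORPH_OPEN,np.ones((2,2)))
    k,l,s,c=cv2.connectedComponentsWithStats(m); 
    p=W[m>0][:,:2]; print(n,len(p),p.min(0),p.max(0), cv2.minAreaRect(p.astype(np.float32)))
    # black at lever/knob height
    b=R&(W[...,2]>.07)&(W[...,2]<.1)&(px.max(-1)<70)
    k,l,s,c=cv2.connectedComponentsWithStats(b.astype(np.uint8),connectivity=8)
    for i in range(1,k):
        if s[i,4]>8:
            q=W[l==i]; print(" blk",c[i].round(),s[i,4],q.mean(0).round(4),cv2.minAreaRect(q[:,:2].astype(np.float32)),q[:,2].min().round(3),q[:,2].max().round(3))
    # funnels
    f=R&(W[...,2]>.115)&(W[...,2]<.14)
    k,l,s,c=cv2.connectedComponentsWithStats(f.astype(np.uint8))
    for i in range(1,k):
        if s[i,4]>30:
            q=W[l==i]; A=np.c_[2*q[:,:2],np.ones(len(q))]
            print(" fun",c[i].round(),s[i,4],q.min(0).round(4),q.max(0).round(4))
    cv2.imwrite(f"pics/{n}_c.png",cv2.resize(d["pixels"][y0:y1,x0:x1,::-1],None,fx=4,fy=4,interpolation=cv2.INTER_CUBIC))
E
```

```text
scene 4808 [-0.06678732 -0.55886526] [0.91978274 0.10553255] ((0.3986538052558899, -0.20177561044692993), (1.0674967765808105, 0.486872136592865), 12.978522300720215)
 blk [204. 144.] 186 [0.711  0.0986 0.0819] ((0.72892826795578, 0.09710600972175598), (0.01153810229152441, 0.10773095488548279), 85.6319808959961) 0.07 0.099
 blk [306. 160.] 232 [ 0.7633 -0.1774  0.0839] ((0.7656735777854919, -0.17637455463409424), (0.05951802060008049, 0.09053263068199158), 27.201467514038086) 0.082 0.086
 blk [251. 177.] 77 [ 0.6071 -0.1192  0.082 ] ((0.6039935946464539, -0.11811310052871704), (0.020100433379411697, 0.042884476482868195), 73.73667907714844) 0.071 0.099
 blk [233. 177.] 11 [ 0.5885 -0.0847  0.078 ] ((0.5882468223571777, -0.0835609883069992), (0.02483952045440674, 0.004669152665883303), 62.23481369018555) 0.071 0.083
 blk [208. 189.] 73 [ 0.4927 -0.0913  0.0896] ((0.4942839443683624, -0.09054077416658401), (0.010052663274109364, 0.03284430131316185), 82.96682739257812) 0.084 0.093
 blk [320. 199.] 70 [ 0.6    -0.2895  0.0818] ((0.6036109924316406, -0.29070261120796204), (0.01487988885
[... 1557 characters left out ...]
031995877623558044), 85.85159301757812) 0.083 0.092
 blk [216. 208.] 84 [ 0.4917 -0.174   0.0891] ((0.49219033122062683, -0.17266519367694855), (0.013205932453274727, 0.03237045928835869), 85.43233489990234) 0.085 0.093
 blk [212. 227.] 108 [ 0.4866 -0.2605  0.0892] ((0.4861963093280792, -0.2591961622238159), (0.01233932375907898, 0.03298577293753624), 83.92900848388672) 0.085 0.092
 blk [243. 258.] 580 [ 0.5318 -0.356   0.0817] ((0.5317046046257019, -0.35702240467071533), (0.042495910078287125, 0.029839228838682175), 1.6808087825775146) 0.07 0.096
 fun [278. 180.] 236 [ 0.5877 -0.1239  0.1151] [ 0.6375 -0.0699  0.126 ]
 fun [285. 211.] 366 [ 0.5781 -0.2915  0.115 ] [ 0.6277 -0.2401  0.1263]
```

View pics/scene_c.png

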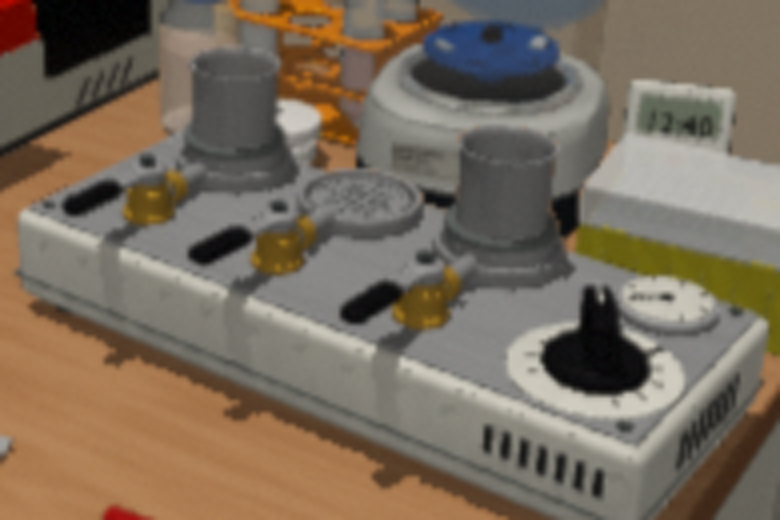

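View pics/side_c.png

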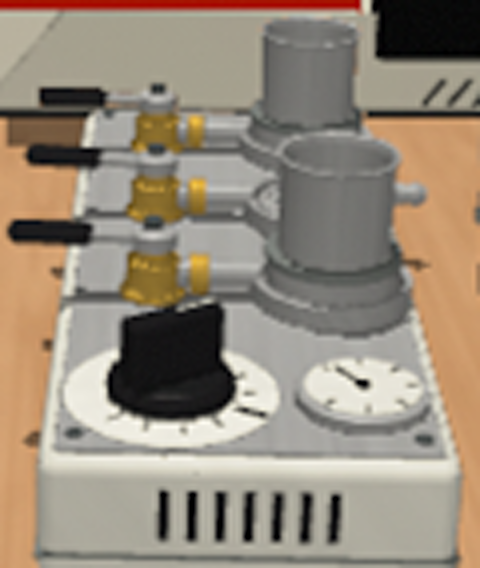

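The unit's yaw is about -0.053, worked out from the funnels. That puts the middle pivot at about (0.534,-0.177) and the knob at about (0.532,-0.350). The measured black grips agree with both. I'll move over the unit for a look with the wrist camera.

{"fn": "servo_tool", "kwargs": {"series": [{"delta_pos": [-0.4, -0.45, 0], "fingers": 0}, {"delta_pos": [-0.4, -0.45, 0], "fingers": 0}, {"delta_pos": [-0.4, -0.45, 0], "fingers": 0}, {"delta_pos": [-0.4, -0.45, 0], "fingers": 0}, {"delta_pos": [-0.4, -0.45, 0], "fingers": 0}, {"delta_pos": [-0.4, -0.45, 0], "fingers": 0}, {"delta_pos": [-0.4, -0.45, 0], "fingers": 0}, {"delta_pos": [-0.4, -0.45, 0], "fingers": 0}, {"delta_pos": [-0.4, -0.45, 0], "fingers": 0}, {"delta_pos": [-0.4, -0.45, 0], "fingers": 0}, {"delta_pos": [-0.4, -0.45, 0], "fingers": 0}, {"delta_pos": [-0.4, -0.45, 0], "fingers": 0}, {"delta_pos": [-0.4, -0.45, 0], "fingers": 0}, {"delta_pos": [-0.3, -0.4, 0], "fingers": 0}]}}

```text
invalid input
```

{"fn": "servo_tool", "kwargs": {"series": [{"delta_rot": [0, 0, 0.118], "fingers": 0}, {"delta_rot": [0, 0, 0.118], "fingers": 0}, {"delta_rot": [0, 0, 0.118], "fingers": 0}, {"delta_rot": [0, 0, 0.118], "fingers": 0}, {"delta_rot": [0, 0, 0.118], "fingers": 0}, {"delta_rot": [0, 0, 0.118], "fingers": 0}, {"delta_rot": [0, 0, 0.118], "fingers": 0}, {"fingers": 0}, {"fingers": 0}]}}

```text
invalid input
```

```bash
python3 - <<'E'
from h import *
d=cam("wrist","pics/w1.png"); np.savez("w1.npz",**d)
o=readout.get_obs(); print(o["time"],o["position"],o["tool_rot"],o["qpos"],o["contact_force"])
print(proj(d,[[.534,-.177,.0875],[.532,-.35,.088],[.489,-.1747,.0875]]))
E
```

```text
0.15 [0.17491398 0.52122733 0.23080462] [-3.14058204e+00 -1.53262345e-04  2.81779124e+00] [ 1.09437617e+00  2.59069906e-01  2.09447191e-02  1.33369330e+00
 -2.15935112e-06  1.41817752e+00] [-1.25114359  0.54593371  0.33662109]
[[-102.24705183  544.90661098]
 [-196.9744032   567.30979232]
 [-119.92974564  525.68328352]]
```

View pics/w1.png

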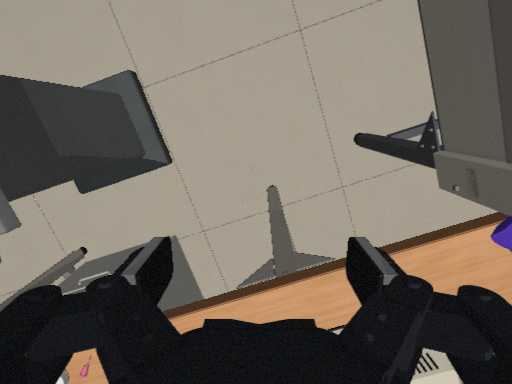

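The move was refused because every row needs all its keys. This wrist view shows only the floor and the desk edge, with image up being tool +x. I'll resend, with a yaw near π so the camera looks at the front of the unit.

{"fn": "servo_tool", "kwargs": {"series": [{"delta_pos": [-0.417, -0.416, 0], "delta_rot": [0, 0, 0], "fingers": 0}, {"delta_pos": [-0.417, -0.416, 0], "delta_rot": [0, 0, 0], "fingers": 0}, {"delta_pos": [-0.417, -0.416, 0], "delta_rot": [0, 0, 0], "fingers": 0}, {"delta_pos": [-0.417, -0.416, 0], "delta_rot": [0, 0, 0], "fingers": 0}, {"delta_pos": [-0.417, -0.416, 0], "delta_rot": [0, 0, 0], "fingers": 0}, {"delta_pos": [-0.417, -0.416, 0], "delta_rot": [0, 0, 0], "fingers": 0}, {"delta_pos": [-0.417, -0.416, 0], "delta_rot": [0, 0, 0], "fingers": 0}, {"delta_pos": [-0.417, -0.416, 0], "delta_rot": [0, 0, 0], "fingers": 0}, {"delta_pos": [-0.417, -0.416, 0], "delta_rot": [0, 0, 0], "fingers": 0}, {"delta_pos": [-0.417, -0.416, 0], "delta_rot": [0, 0, 0], "fingers": 0}, {"delta_pos": [-0.417, -0.416, 0], "delta_rot": [0, 0, 0], "fingers": 0}, {"delta_pos": [-0.417, -0.416, 0], "delta_rot": [0, 0, 0], "fingers": 0}, {"delta_pos": [-0.417, -0.416, 0], "delta_rot": [0, 0, 0], "fingers": 0}, {"delta_pos": [-0.417, -0.416, 0], "delta_rot": [0, 0, 0], "fingers": 0}, {"delta_pos": [-0.417, -0.416, 0], "delta_rot": [0, 0, 0], "fingers": 0}, {"delta_pos": [0, 0, 0], "delta_rot": [0, 0, -0.09], "fingers": 0}, {"delta_pos": [0, 0, 0], "delta_rot": [0, 0, -0.083], "fingers": 0}, {"delta_pos": [0, 0, 0], "delta_rot": [0, 0, 0], "fingers": 0}, {"delta_pos": [0, 0, 0], "delta_rot": [0, 0, 0], "fingers": 0}]}}

```text
time: 2.52
position: [0.5694, -0.269, 0.2312]
tool_rot: [3.142, -0.0, 3.087]
contact_force: [0.1, -0.3, -0.3]
width: 0.0002
grasp_force: 0.0
```

```bash
python3 - <<'E'
from h import *
d=cam("wrist","pics/w2.png"); np.savez("w2.npz",**d)
o=readout.get_obs(); print(o["time"],o["position"],o["tool_rot"],o["qpos"],o["contact_force"])
print(proj(d,[[.534,-.177,.0875],[.532,-.35,.088],[.489,-.1747,.0875]]))
W=world(d); px=d["pixels"].astype(int); ok=d["range_z"]>0
b=ok&(W[...,2]>.070)&(W[...,2]<.1)&(px.max(-1)<75)&(W[...,0]<.56)&(W[...,0]>.42)
k,l,s,c=cv2.connectedComponentsWithStats(b.astype(np.uint8))
for i in range(1,k):
    if s[i,4]>100: q=W[l==i]; print(c[i].round(),s[i,4],q.mean(0).round(4),cv2.minAreaRect(q[:,:2].astype(np.float32)),q[:,2].max())
E
```

```text
2.575 [ 0.56941947 -0.26894683  0.23131741] [3.14156672e+00 2.20051157e-05 3.08745820e+00] [-5.74419750e-01  3.98080508e-01  2.27429482e-01  1.40013910e+00
  3.34437529e-05 -5.20285301e-01] [-1.10061478 -0.49979773 -0.51413433]
[[352.23717369 142.0888524 ]
 [175.29815168 149.79599582]
 [356.07914517  93.29321383]]
[268.  93.] 497 [ 0.4847 -0.2572  0.0908] ((0.4850020110607147, -0.25711992383003235), (0.01206014771014452, 0.03445534408092499), 84.14379119873047) 0.0939475736313231
[361.  93.] 487 [ 0.4895 -0.1716  0.0907] ((0.4892914891242981, -0.17113062739372253), (0.011332694441080093, 0.034217577427625656), 81.5514907836914) 0.09389444556505927
[448.  93.] 547 [ 0.4938 -0.0903  0.0902] ((0.493693470954895, -0.08920056372880936), (0.011977805756032467, 0.033729199320077896), 86.36568450927734) 0.09336473395432429
[181. 145.] 1392 [ 0.5281 -0.3452  0.0816] ((0.5305260419845581, -0.3473571538925171), (0.042353831231594086, 0.04449918121099472), 50.78987503051758) 0.09799171817206982
```

View pics/w2.png

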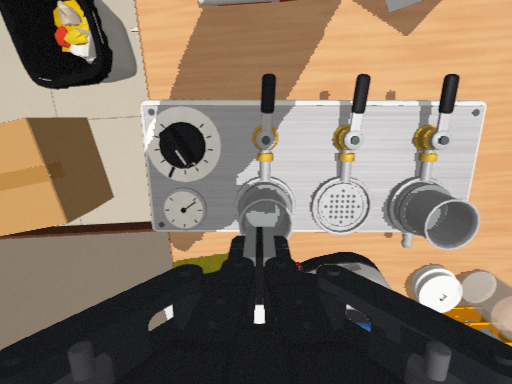

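The wrist view shows the middle seat (341,205) empty, the levers' grips at (268,93), (361,93) and (448,93), and the knob at (182,145). The long mark is at (171,172). A crop will show the pointer.

```bash
python3 - <<'E'
from h import *
d=dict(np.load("w2.npz")); W=world(d); px=d["pixels"]
cv2.imwrite("pics/k.png",cv2.resize(px[100:195,140:235,::-1],None,fx=6,fy=6,interpolation=cv2.INTER_CUBIC))
b=(W[...,2]>.090)&(W[...,2]<.099)&(abs(W[...,0]-.53)<.04)&(abs(W[...,1]+.35)<.04)
q=W[b]; print(len(q),q.mean(0),cv2.minAreaRect(q[:,:2].astype(np.float32)))
u,s,v=np.linalg.svd(q[:,:2]-q[:,:2].mean(0)); print(v,s)
g=px.astype(int).max(-1)
w=b&(g>120); print(W[w].round(4)[:40])
# dial plate circle (white) centre
p=np.all(px.astype(int)>185,-1)&(abs(W[...,2]-.064)<.006)&(np.hypot(W[...,0]-.531,W[...,1]+.35)<.05)
(c,r)=cv2.minEnclosingCircle(W[p][:,:2].astype(np.float32)); print("dial",c,r,p.sum())
# funnels' rims
for x,y in((.61,-.097),(.603,-.266)):
    m=(W[...,2]>.12)&(W[...,2]<.132)&(np.hypot(W[...,0]-x,W[...,1]-y)<.035)
    if m.sum()>30: print("fun",cv2.minEnclosingCircle(W[m][:,:2].astype(np.float32)),m.sum())
E
```

```text
580 [ 0.5293291  -0.34738595  0.09482321] ((0.5300300717353821, -0.347929447889328), (0.040132686495780945, 0.013535749167203903), 31.28879737854004)
[[ 0.86687101  0.49853249]
 [ 0.49853249 -0.86687101]] [0.2707466  0.08971948]
[[ 0.5324 -0.3483  0.0954]
 [ 0.5324 -0.3471  0.0963]
 [ 0.5324 -0.346   0.0968]
 [ 0.5333 -0.3471  0.0965]
 [ 0.5333 -0.3461  0.0967]
 [ 0.5343 -0.3463  0.0963]
 [ 0.5344 -0.3456  0.0957]
 [ 0.5354 -0.3469  0.0948]
 [ 0.5353 -0.3444  0.0968]
 [ 0.5364 -0.3461  0.0947]
 [ 0.5364 -0.3449  0.0954]
 [ 0.5364 -0.3437  0.0962]
 [ 0.5374 -0.3451  0.0954]
 [ 0.5376 -0.3444  0.0943]
 [ 0.5385 -0.3456  0.0939]
 [ 0.5385 -0.3444  0.0948]
 [ 0.5383 -0.343   0.0964]
 [ 0.5393 -0.3442  0.0957]
 [ 0.5393 -0.3432  0.0958]
 [ 0.5395 -0.3425  0.0949]
 [ 0.5402 -0.3431  0.0969]
 [ 0.5404 -0.3424  0.0957]
 [ 0.5413 -0.3424  0.0961]
 [ 0.5413 -0.3414  0.0964]
 [ 0.5423 -0.3427  0.0955]
 [ 0.5423 -0.3416  0.096 ]
 [ 0.5423 -0.3405  0.0966]
 [ 0.5434 -0.3421  0.0948]
 [ 0.5434 -0.341   0.0953]
 [ 0.5433 -0.3396  0.0967]
 [ 0.5441 -0.3406  0.0971]
 [ 0.5443 -0.3399  0.0963]]
dial (0.5085484981536865, -0.379713237285614) 0.025048885494470596 322
fun ((0.6100624203681946, -0.09518541395664215), 0.02593247778713703) 835
fun ((0.6004027128219604, -0.26511698961257935), 0.025119248777627945) 437
```

View pics/k.png

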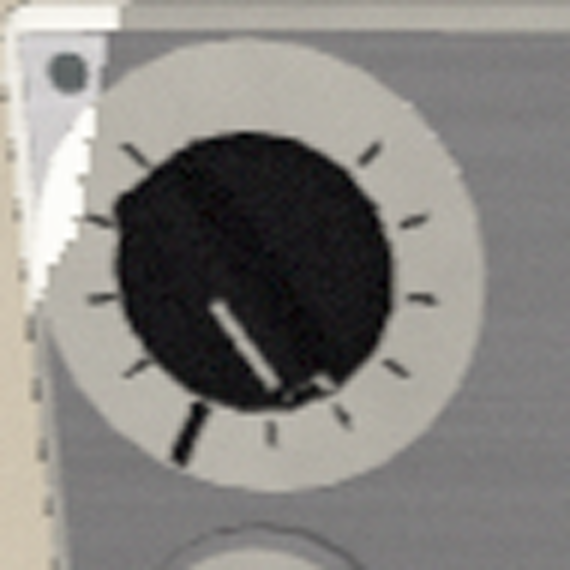

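The pointer heads about +0.525 rad in world, so the knob is at about 1.78 and has to go about 1.05 rad clockwise to reach the long mark. I'll do the lever first, with the shut fingers lowered beside the middle lever.

{"fn": "servo_tool", "kwargs": {"series": [{"delta_pos": [0.435, 0.265, 0], "delta_rot": [0, 0, 0], "fingers": 0}, {"delta_pos": [0.435, 0.265, 0], "delta_rot": [0, 0, 0], "fingers": 0}, {"delta_pos": [0, 0, 0.4], "delta_rot": [0, 0, 0], "fingers": 0}, {"delta_pos": [0, 0, 0.4], "delta_rot": [0, 0, 0], "fingers": 0}, {"delta_pos": [0, 0, 0.4], "delta_rot": [0, 0, 0], "fingers": 0}, {"delta_pos": [0, 0, 0.35], "delta_rot": [0, 0, 0], "fingers": 0}, {"delta_pos": [0, 0, 0], "delta_rot": [0, 0, 0], "fingers": 0}]}}

```text
time: 3.45
position: [0.484, -0.2108, 0.0746]
tool_rot: [3.14, -0.004, 3.088]
contact_force: [0.2, 0.0, 0.2]
width: -0.0002
grasp_force: 0.0
```

{"fn": "servo_tool", "kwargs": {"series": [{"delta_pos": [-0.015, 0.09, 0], "delta_rot": [0, 0, 0], "fingers": 0}, {"delta_pos": [-0.015, 0.09, 0], "delta_rot": [0, 0, 0], "fingers": 0}, {"delta_pos": [0.03, 0.07, 0], "delta_rot": [0, 0, 0], "fingers": 0}, {"delta_pos": [0.03, 0.07, 0], "delta_rot": [0, 0, 0], "fingers": 0}, {"delta_pos": [0, 0, 0], "delta_rot": [0, 0, 0], "fingers": 0}]}}

```text
time: 4.08
position: [0.4837, -0.1789, 0.0765]
tool_rot: [3.141, -0.0, 3.09]
contact_force: [0.2, 0.4, 0.4]
width: -0.0002
grasp_force: 0.0
```

{"fn": "servo_tool", "kwargs": {"series": [{"delta_pos": [-0.005, 0.093, 0], "delta_rot": [0, 0, 0], "fingers": 0}, {"delta_pos": [-0.005, 0.093, 0], "delta_rot": [0, 0, 0], "fingers": 0}, {"delta_pos": [-0.052, 0.09, 0], "delta_rot": [0, 0, 0], "fingers": 0}, {"delta_pos": [-0.052, 0.09, 0], "delta_rot": [0, 0, 0], "fingers": 0}, {"delta_pos": [-0.06, 0.058, 0], "delta_rot": [0, 0, 0], "fingers": 0}, {"delta_pos": [-0.08, 0.058, 0], "delta_rot": [0, 0, 0], "fingers": 0}, {"delta_pos": [0, 0, 0], "delta_rot": [0, 0, 0], "fingers": 0}]}}

```text
time: 4.95
position: [0.5126, -0.1322, 0.0761]
tool_rot: [3.141, 0.0, 3.09]
contact_force: [0.6, 0.5, 0.3]
width: -0.0002
grasp_force: 0.0
```

```bash
cat > lev.py <<'E'
from h import *
import sys
cs=sys.argv[1:] or ["wrist"]
for n in cs:
    d=cam(n,f"pics/l_{n}.png"); W=world(d); px=d["pixels"].astype(int)
    b=(d["range_z"]>0)&(W[...,2]>.083)&(W[...,2]<.096)&(px.max(-1)<75)&(W[...,0]<.56)&(W[...,0]>.45)&(W[...,1]>-.29)&(W[...,1]<-.05)
    k,l,s,c=cv2.connectedComponentsWithStats(b.astype(np.uint8),connectivity=8)
    for i in range(1,k):
        if s[i,4]>25:
            q=W[l==i]; v=np.linalg.svd(q[:,:2]-q[:,:2].mean(0),full_matrices=False)[2][0]
            print(n,c[i].round(),s[i,4],q.mean(0).round(4),"dir",v.round(3),np.ptp(q,axis=0).round(3))
E
python3 lev.py wrist side
```

```text
wrist [  6. 216.] 890 [ 0.4872 -0.2514  0.0885] dir [ 0.99  -0.141] [0.034 0.009 0.009]
wrist [351. 212.] 1858 [ 0.4928 -0.0893  0.0905] dir [ 0.996 -0.088] [0.035 0.014 0.008]
wrist [259. 234.] 79 [ 0.5019 -0.1325  0.0899] dir [0.054 0.999] [0.001 0.003 0.013]
wrist [238. 242.] 147 [ 0.5054 -0.1428  0.0903] dir [-0.056 -0.998] [0.002 0.006 0.013]
wrist [280. 242.] 147 [ 0.5064 -0.1225  0.0902] dir [0.112 0.994] [0.005 0.007 0.013]
wrist [  5. 295.] 146 [ 0.526  -0.2583  0.0938] dir [0.996 0.091] [0.008 0.006 0.006]
side [216. 194.] 58 [ 0.4915 -0.0917  0.0882] dir [ 0.996 -0.093] [0.022 0.015 0.008]
side [227. 202.] 43 [ 0.5128 -0.1452  0.0901] dir [ 0.88  -0.475] [0.011 0.011 0.013]
side [237. 201.] 40 [ 0.5326 -0.1385  0.0904] dir [ 0.01 -1.  ] [0.01  0.033 0.003]
side [213. 227.] 113 [ 0.4872 -0.2606  0.0891] dir [ 0.993 -0.114] [0.033 0.013 0.008]
```

The lever is nearly shut. I'll press on in small steps and watch the force.

{"fn": "servo_tool", "kwargs": {"series": [{"delta_pos": [-0.02, 0, 0], "delta_rot": [0, 0, 0], "fingers": 0}, {"delta_pos": [-0.02, 0, 0], "delta_rot": [0, 0, 0], "fingers": 0}, {"delta_pos": [0, 0, 0], "delta_rot": [0, 0, 0], "fingers": 0}]}}

```text
time: 5.42
position: [0.5159, -0.133, 0.0763]
tool_rot: [3.141, -0.0, 3.089]
contact_force: [-0.1, 0.3, 0.1]
width: -0.0
grasp_force: 0.4
```

{"fn": "servo_tool", "kwargs": {"series": [{"delta_pos": [-0.02, 0, 0], "delta_rot": [0, 0, 0], "fingers": 0}, {"delta_pos": [-0.01, 0, 0], "delta_rot": [0, 0, 0], "fingers": 0}, {"delta_pos": [0, 0, 0], "delta_rot": [0, 0, 0], "fingers": 0}]}}

```text
time: 5.8
position: [0.5165, -0.133, 0.0761]
tool_rot: [-3.141, -0.005, 3.089]
contact_force: [-12.4, 0.9, 6.2]
width: -0.0001
grasp_force: 6.0
```

```bash
python3 lev.py side | head -4;  python3 -c "
from h import *
print(readout.get_obs()['contact_force'],readout.get_obs()['position'])"
```

```text
side [217. 194.] 69 [ 0.4936 -0.092   0.0883] dir [ 0.996 -0.089] [0.026 0.012 0.008]
side [239. 201.] 45 [ 0.5354 -0.1393  0.0905] dir [-0.041 -0.999] [0.012 0.037 0.007]
side [230. 203.] 40 [ 0.5182 -0.1461  0.0896] dir [ 1.   -0.02] [0.011 0.008 0.013]
side [213. 227.] 112 [ 0.4871 -0.2606  0.0891] dir [ 0.991 -0.137] [0.033 0.016 0.009]
[-12.28164972   0.12522995   6.23306654] [ 0.51654986 -0.13297576  0.07606701]
```

The lever is firmly on its stop at 12 N. I'll back off, rise, go over the knob and turn to line up with its bar.

{"fn": "servo_tool", "kwargs": {"series": [{"delta_pos": [0.15, 0, 0], "delta_rot": [0, 0, 0], "fingers": 0}, {"delta_pos": [0.15, 0, 0], "delta_rot": [0, 0, 0], "fingers": 0}, {"delta_pos": [0, 0, -0.4], "delta_rot": [0, 0, 0], "fingers": 0}, {"delta_pos": [0, 0, -0.4], "delta_rot": [0, 0, 0], "fingers": 0}, {"delta_pos": [0, 0, -0.4], "delta_rot": [0, 0, 0], "fingers": 0}, {"delta_pos": [0, 0, -0.3], "delta_rot": [0, 0, 0], "fingers": 0}, {"delta_pos": [-0.137, -0.535, 0], "delta_rot": [0, 0, 0], "fingers": 0}, {"delta_pos": [-0.137, -0.535, 0], "delta_rot": [0, 0, 0], "fingers": 0}, {"delta_pos": [-0.137, -0.535, 0], "delta_rot": [0, 0, 0], "fingers": 0}, {"delta_pos": [-0.137, -0.535, 0], "delta_rot": [0, 0, 0], "fingers": 0.5}, {"delta_pos": [0, 0, 0], "delta_rot": [0, 0, -0.092], "fingers": 0.5}, {"delta_pos": [0, 0, 0], "delta_rot": [0, 0, -0.092], "fingers": 0.5}, {"delta_pos": [0, 0, 0], "delta_rot": [0, 0, -0.092], "fingers": 0.5}, {"delta_pos": [0, 0, 0], "delta_rot": [0, 0, -0.092], "fingers": 0.5}, {"delta_pos": [0, 0, 0], "delta_rot": [0, 0, 0], "fingers": 0.5}, {"delta_pos": [0, 0, 0], "delta_rot": [0, 0, 0], "fingers": 0.5}]}}

```text
time: 7.85
position: [0.5322, -0.3482, 0.2264]
tool_rot: [-3.141, 0.0, -2.619]
contact_force: [-0.5, 0.7, 0.7]
width: 0.0424
grasp_force: 0.0
```

```bash
cat > chk.py <<'E'
from h import *
o=readout.get_obs(); print(o["time"],o["position"],o["tool_rot"],o["width"])
for n in ["scene","side","wrist"]:
    d=cam(n); W=world(d)
    b=(d["range_z"]>0)&(W[...,2]>.085)&(W[...,2]<.099)&(np.hypot(W[...,0]-.53,W[...,1]+.348)<.03)
    q=W[b]
    if len(q)>20: 
        v=np.linalg.svd(q[:,:2]-q[:,:2].mean(0))[2][0]; v=v*np.sign(v[0])
        r=cv2.minAreaRect(q[:,:2].astype(np.float32)); print(n,len(q),q.mean(0).round(4),"ang",np.arctan2(v[1],v[0]).round(3),r)
E
python3 chk.py
```

```text
7.85 [ 0.53224254 -0.34816466  0.22640089] [-3.14137035e+00  9.85884988e-05 -2.61882542e+00] 0.04244056795189757
scene 129 [ 0.5258 -0.3505  0.0933] ang 0.568 ((0.5301392078399658, -0.3490157723426819), (0.03830014914274216, 0.013164537027478218), 31.361175537109375)
side 250 [ 0.5314 -0.3533  0.0919] ang 0.463 ((0.531714141368866, -0.34943556785583496), (0.04049419239163399, 0.014500992372632027), 28.914331436157227)
wrist 527 [ 0.5284 -0.3491  0.0948] ang 0.522 ((0.529182493686676, -0.3483024537563324), (0.0392925962805748, 0.012572139501571655), 29.902923583984375)
```

{"fn": "servo_tool", "kwargs": {"series": [{"delta_pos": [0.02, 0.005, 0.45], "delta_rot": [0, 0, 0], "fingers": 0.5}, {"delta_pos": [0, 0, 0.45], "delta_rot": [0, 0, 0], "fingers": 0.5}, {"delta_pos": [0, 0, 0.4], "delta_rot": [0, 0, 0], "fingers": 0.5}, {"delta_pos": [0, 0, 0.18], "delta_rot": [0, 0, 0], "fingers": 0.5}, {"delta_pos": [0, 0, 0], "delta_rot": [0, 0, 0], "fingers": 0.5}, {"delta_pos": [0, 0, 0], "delta_rot": [0, 0, 0], "fingers": 0}, {"delta_pos": [0, 0, 0], "delta_rot": [0, 0, 0], "fingers": 0}, {"delta_pos": [0, 0, 0], "delta_rot": [0, 0, 0], "fingers": 0}, {"delta_pos": [0, 0, 0], "delta_rot": [0, 0, 0], "fingers": 0}, {"delta_pos": [0, 0, 0], "delta_rot": [0, 0, 0], "fingers": 0}]}}

```text
time: 9.25
position: [0.5302, -0.3478, 0.0798]
tool_rot: [3.141, 0.001, -2.615]
contact_force: [-3.7, 6.9, 6.8]
width: 0.0116
grasp_force: 59.9
```

{"fn": "servo_tool", "kwargs": {"series": [{"delta_pos": [0, 0, 0], "delta_rot": [0, 0, 0.084], "fingers": 0}, {"delta_pos": [0, 0, 0], "delta_rot": [0, 0, 0.084], "fingers": 0}, {"delta_pos": [0, 0, 0], "delta_rot": [0, 0, 0.084], "fingers": 0}, {"delta_pos": [0, 0, 0], "delta_rot": [0, 0, 0.084], "fingers": 0}, {"delta_pos": [0, 0, 0], "delta_rot": [0, 0, 0.084], "fingers": 0}, {"delta_pos": [0, 0, 0], "delta_rot": [0, 0, 0.084], "fingers": 0}, {"delta_pos": [0, 0, 0], "delta_rot": [0, 0, 0.084], "fingers": 0}, {"delta_pos": [0, 0, 0], "delta_rot": [0, 0, 0.084], "fingers": 0}, {"delta_pos": [0, 0, 0], "delta_rot": [0, 0, 0], "fingers": 0}, {"delta_pos": [0, 0, 0], "delta_rot": [0, 0, 0], "fingers": 0}]}}

```text
time: 10.5
position: [0.5301, -0.3482, 0.0799]
tool_rot: [-3.142, 0.0, 2.612]
contact_force: [-4.2, 4.4, 6.3]
width: 0.0116
grasp_force: 59.8
```

{"fn": "servo_tool", "kwargs": {"series": [{"delta_pos": [0, 0, 0], "delta_rot": [0, 0, 0], "fingers": 0.5}, {"delta_pos": [0, 0, 0], "delta_rot": [0, 0, 0], "fingers": 0.5}, {"delta_pos": [0, 0, 0], "delta_rot": [0, 0, 0], "fingers": 0.5}, {"delta_pos": [0, 0, -0.4], "delta_rot": [0, 0, 0], "fingers": 0.5}, {"delta_pos": [0, 0, -0.4], "delta_rot": [0, 0, 0], "fingers": 0.5}, {"delta_pos": [0, 0, -0.4], "delta_rot": [0, 0, 0], "fingers": 0.5}, {"delta_pos": [-0.4, 0, -0.3], "delta_rot": [0, 0, 0], "fingers": 0.5}, {"delta_pos": [0, 0, 0], "delta_rot": [0, 0, 0], "fingers": 0.5}, {"delta_pos": [0, 0, 0], "delta_rot": [0, 0, 0], "fingers": 0.5}]}}

```text
time: 11.62
position: [0.5646, -0.3686, 0.2271]
tool_rot: [3.141, -0.002, 2.612]
contact_force: [-0.3, -0.3, -0.9]
width: 0.0428
grasp_force: 0.0
```

```bash
python3 chk.py; python3 lev.py wrist side; python3 - <<'E'
from h import *
d=cam("wrist"); W=world(d); np.savez("w3.npz",**d)
uv=proj(d,[[.530,-.348,.07]])[0].astype(int); print(uv)
cv2.imwrite("pics/w3.png",cv2.resize(d["pixels"][:260,:,::-1],None,fx=1.5,fy=1.5,interpolation=cv2.INTER_CUBIC))
for x,y in((.61,-.097),(.603,-.266)):
    m=(W[...,2]>.12)&(W[...,2]<.132)&(np.hypot(W[...,0]-x,W[...,1]-y)<.035)
    if m.sum()>30: print("fun",cv2.minEnclosingCircle(W[m][:,:2].astype(np.float32)),m.sum())
E
```

```text
11.625 [ 0.56457465 -0.36863609  0.22707417] [ 3.14132945e+00 -1.81689957e-03  2.61202564e+00] 0.04276867859770073
scene 177 [ 0.528  -0.3499  0.0925] ang -0.58 ((0.5304429531097412, -0.34884026646614075), (0.013873351737856865, 0.03971989080309868), 57.193359375)
side 254 [ 0.5318 -0.3531  0.0917] ang -0.485 ((0.5320011377334595, -0.3499259352684021), (0.014680610038340092, 0.03996150940656662), 61.13395309448242)
wrist 586 [ 0.5294 -0.3482  0.0949] ang -0.528 ((0.5301045179367065, -0.348677396774292), (0.012484122067689896, 0.04026651382446289), 59.85338592529297)
wrist [476.  20.] 624 [ 0.5336 -0.1354  0.0906] dir [-0.046 -0.999] [0.014 0.034 0.008]
wrist [322.  46.] 559 [ 0.4846 -0.2582  0.0907] dir [ 0.994 -0.108] [0.034 0.014 0.007]
side [218. 194.] 79 [ 0.4956 -0.0921  0.0882] dir [ 0.992 -0.124] [0.032 0.01  0.009]
side [239. 201.] 35 [ 0.5353 -0.1358  0.0902] dir [-0.006 -1.   ] [0.011 0.028 0.005]
side [212. 227.] 107 [ 0.4865 -0.2607  0.0892] dir [ 0.992 -0.123] [0.033 0.013 0.008]
[260 140]
fun ((0.6009226441383362, -0.2651450037956238), 0.02548283524811268) 890
```

View pics/w3.png

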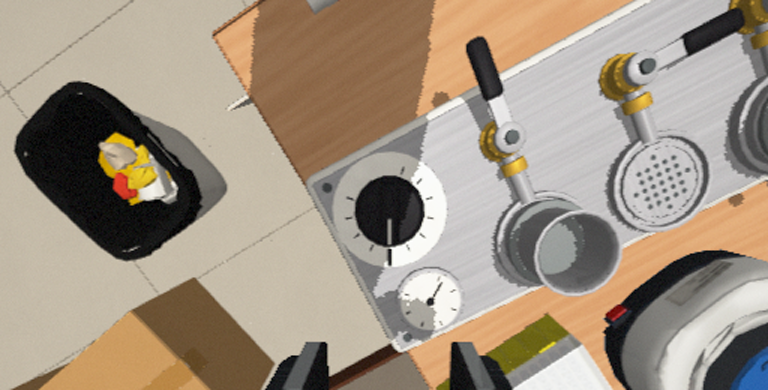

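The pointer (389,235) lines up with the long mark (389,257), and the middle lever (710,30) lies along the unit. The right lever, at (485,70), still points to the front, the right funnel hasn't moved, and the side camera puts the left lever where it was at the start. I'm handing the job in.

```bash
python3 -c "
from h import *
print(workorder.close_job())"
```

```text
the job is handed in; nothing more can be done
None
```

I handed the job in with the middle (empty) place's valve lever shut against its stop, the knob pointer on the long mark, and the two funnels and their open valves left untouched; the hand-in call returned no verdict.

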